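# Set the proud pin of a cocoon frame under the pin press

### The arm

A 6-joint arm with a two-finger parallel gripper is mounted at the origin on the work surface. World frame = base frame: x ahead of the robot, y to its left, z up, the work surface at z = 0. Lengths are in m, angles in degrees, forces in N, time in s.
With the tool pointing down it reaches from about 0.3 to 1 m from the base axis. Payload 5.1 kg.
Tool frame: the origin (TCP) lies at the very end of the fingers, on their centre line; the grasp point (between the pads) lies 19 mm behind it; z points along the fingers, y is the line along which they close (so a half turn about z gives the same grasp; the last joint's range is limited). The gripper opens to 95 mm and grips with 3 to 60 N. Pads are 20 mm wide; open, the fingers measure 119 mm over their backs; the gripper's body (75 mm by 180 mm) begins 59 mm behind the grasp point.
Start: joints at [59.496, 7.093, 94.555, -0, 78.352, -4.733], TCP at [0.283, 0.585, 0.215] pointing down, gripper open.
Joint ranges: [-149.61, 149.61], [-58.7, 133.49], [1.44, 155.28], [-77.14, 257.14], [18.33, 153.61], [-166.67, 166.67]. Speed limits (degrees/s): [147.25, 147.25, 180, 180, 180, 180].

### API

Orientations are given as [roll, pitch, yaw] about the fixed x, y, z axes, in that order (R = Rz(yaw) Ry(pitch) Rx(roll)).
In Python, from rig import r gives the robot as it stands.
- The arm moves only by the tool step_arm, never from a script. Its argument "increments" is a list of rows, each an object with "translation": the shift along the tool's x, y, z in mm, a list of three; "roll": the turn about the tool's z in degrees. In form: [{"translation": [tx, ty, tz], "roll": roll}, ...]. A call has 1 to 10 rows; each row is the pose to reach, as a shift and turn from the pose commanded when the call began, along the tool's axes at that moment; what a row does not reach only later rows make up. A row lasts 1/12 s, in which the tool goes at most 41.7 mm and 7.16 degrees, less where a joint would pass 70% of its speed; a pose out of reach is approached as far as the arm can. A call with a gripper value outside its range is refused whole. "grip" is the finger opening in mm, from 0 to 95.1, set as the call begins (left out, the last holds). The fingers move at their own pace and stop on an object; "force" is the grip in N (left out, the last holds). Time passes only in rows, so rows that repeat a pose let the fingers close. It gives the time, the measured TCP pose, the force, the opening and the grip force at its end, in the units of the state.
- r.state(): the state, without advancing time (a new reading comes with each control period).
- r.get_image(name): name is "side" or "top" or "wrist"; returns a dict with "frame" (400x640x3 uint8, blue, green, red), "depth" (400x640 float32, m along the optical axis (not along the pixel's ray), 0 where there is no reading), "fx", "fy", "cx", "cy" (pixels), "dist_coeffs" ([k1, k2, p1, p2, k3] as OpenCV has them; the pictures are not rectified), "view" (4x4, takes a point from world to camera coordinates). Camera axes: x right, y up, looking along -z (the intrinsics and any distortion apply to the point x, -y, -z); pixel columns grow to the right and rows downward; lengths in m; the calibration is good to about 2 mm. A picture is of the moment at which its call begins.
- r.close_job(): hands the job in; it is judged then, once.
The state is a dict: "clock": time; "joint_positions": joint angles; "qvel": joint speeds; "joint_torque": joint torques, N m; "position": TCP position; "tool_rot": TCP orientation; "ft_force": force on the tool from outside, world axes, zero at the start; "torque": the same for the moment, N m; "gripper_width": opening from 0.0 (shut) to 1.0 (fully open); "grip_force": force on a finger pad.
Only numpy, scipy, OpenCV 4.12 (cv2) and the standard library are available. Lean on these libraries where they do the work, as an engineer would, in place of code of your own. Each camera call takes 0.05 s, during which the arm holds its last target. There are 200 camera calls.

### The job

Slide the wooden cocoon frame flat against the fence of the green press and along it until the brass pin in the red ring is centred under the press's steel tip, then push the red palm pad all the way down so that the tip drives the pin home, and let the pad spring back up. Slide the frame on the bed without lifting it, set the pin only with the press, and leave the frame there under the tip and the other things on the bench where they are.

Things in the scene. Friction and masses are not known exactly. Their poses are not given: they have to be found in the camera images.
- press: Fixed green bench press; origin at the bed's underside. Bed 10 mm thick, x -130 to 155 mm, y -260 to 260 mm. Aluminium fence along y: face towards robot at x = 60 mm, top at z 30 mm. Column (28 mm dia) at x 130, y 0 carries an arm, y -17 to 17, x 0 to 150, z 95 to 125 mm, with a bush (38 mm dia, z 90 to 130) round the vertical ram at x = 15, y = 0
- ram_tip (a point): centre of the flat lower end of the steel press tip (16 mm diameter); 62 mm above the bench at rest, always 45 mm in front of the fence's face
- ram_palm (a point): centre of the top of the red palm pad (48 mm diameter, 10 mm thick) on the ram, on the same axis as the tip; 176 mm above the bench at rest
- ram (a joint): travel of the sprung ram in m: 0 up at rest, 0.0205 fully down (tip then 1.5 mm above the frame's top face). The spring takes 4 N to 8 N, driving the pin some 5 N more
- frame: Loose wooden cocoon-frame section, about 0.42 kg, 120 (x) by 160 (y) by 30 mm high, on the press bed to one side of the arm. Origin: centre of underside. 12 mm outer rails, 30 mm wide centre rail along x at y = 0, open cells with 3 mm card ribs between. Its +x long side goes against the fence
- pin_top (a point): centre of the top of the brass pin head (14 mm diameter) in a painted red ring (25 mm diameter) on the centre rail, at x = +15 mm, y = 0 of the frame, 45 mm from the frame's fence side; stands 10 mm above the frame's top face at the start
- pin (a joint): how far the pin has been driven in, in m: 0 at the start (10 mm proud), about 0.0085 when driven home by the full stroke of the press
- tin: steel tin, loose, 58 mm diameter, 45 mm high, standing on the bed on the other side of the press arm from the frame; origin at the centre of its underside. Leave it alone
- spare_frame: a second frame section of the same size without the red ring, lying on the bench to the left, origin at the centre of its underside. Leave it alone
- mallet: hammer lying on the bench near the robot on the left. Leave it alone
- brush: brush lying on the bench near the robot on the right. Leave it alone

How it is judged (in metres and radians):
On the way, in this order (a step that is already met when the one before it is completed fails the run):
1. the frame lies flat against the fence with its pin, still proud, centred under the raised tip (horizontal distance between pin_top and ram_tip below 0.006 m and angle between the y axis of frame and the y axis of press, either way round below 0.06 rad and x of frame in the frame of press above -0.006 m and value of joint pin below 0.002 m and value of joint ram below 0.003 m and linear speed of frame below 0.01 m/s), for 0.2 s.
2. the palm pad is fully down with the pin under the tip, driven home (value of joint ram above 0.0185 m and value of joint pin above 0.007 m and horizontal distance between pin_top and ram_tip below 0.007 m), for 0.1 s.
At the end, for the whole second after the job is handed in: The pin is driven in at least 7 mm, the palm pad is back up (within 3 mm), and the frame rests against the fence (within 7 mm and 0.06 rad) with the pin within 7 mm of the tip's axis. Before pressing, the pin was within 6 mm of the axis, with the frame against the fence (6 mm, 0.06 rad) (value of joint pin above 0.007 m and value of joint ram below 0.003 m and horizontal distance between pin_top and ram_tip below 0.007 m and angle between the y axis of frame and the y axis of press, either way round below 0.06 rad and x of frame in the frame of press above -0.007 m and linear speed of frame below 0.01 m/s); the robot touches nothing.
It fails at once if the frame is lifted off the bed by more than 12 mm (height (world z) of frame above 0.022 m).
It fails at once if the frame is tipped (angle between frame's own z axis and vertical above 0.2 rad).
It fails at once if the tin is moved by more than 20 mm (distance of tin from where it was at the start of the episode above 0.02 m).
It fails at once if another thing on the bench is moved by more than 30 mm (distance of any of spare_frame, mallet, brush from where it was at the start of the episode above 0.03 m).
It also fails if it takes over 72 s, if anything falls off the work surface, if the arm or the gripper's body presses on something with over 40 N, if the wrist force passes 120 N, or if a joint passes its speed limit or range.

## Working session

There is one attempt and no reset: what is moved stays moved. The work goes in short steps, Python scripts to look and compute and a tool call to move; the robot and the scene stay as the last step left them, time stands still between calls to the robot, and variables do not carry over. Pictures are saved under pics/ and viewed, at most 12 in all, crops included, and the job is handed in when it is done.

Besides the shell and the picture viewer there is one more tool, called after "Request:" in YAML: its name, and indented under it one key for each argument. step_arm: Moves the arm, as the interface text tells. Its arguments: {"type":"object","properties":{"increments":{"type":"array","items":{"type":"object","properties":{"translation":{"type":"array","items":{"type":"number"}},"roll":{"type":"number"}}}},"grip":{"type":"number"},"force":{"type":"number"}},"required":["increments"]}

```bash
mkdir -p pics; ls; cat > h.py <<'E'
import numpy as np, cv2
from rig import r
def shot(name,fn=None):
    im=r.get_image(name)
    if fn: cv2.imwrite('pics/'+fn,im['frame'])
    return im
def ray(im,uv):
    K=np.array([[im['fx'],0,im['cx']],[0,im['fy'],im['cy']],[0,0,1]])
    p=cv2.undistortPoints(np.array(uv,float).reshape(-1,1,2),K,np.array(im['dist_coeffs'])).reshape(-1,2)
    T=np.linalg.inv(im['view'])
    d=np.c_[p[:,0],-p[:,1],-np.ones(len(p))]@T[:3,:3].T
    return T[:3,3],d
def onplane(im,uv,z):
    o,d=ray(im,uv); return o+d*((z-o[2])/d[:,2])[:,None]
def proj(im,P):
    P=np.atleast_2d(P); c=P@im['view'][:3,:3].T+im['view'][:3,3]
    K=np.array([[im['fx'],0,im['cx']],[0,im['fy'],im['cy']],[0,0,1]])
    return cv2.projectPoints(c*[1,-1,-1],np.zeros(3),np.zeros(3),K,np.array(im['dist_coeffs']))[0].reshape(-1,2)
E
python3 - <<'E'
from h import *
print(r.state())
for n in('top','side'):
    im=shot(n,n+'0.png'); print(n,im['fx'],im['cx'],im['cy'],np.linalg.inv(im['view']).round(3).tolist())
E
```

```text
pics
{'clock': 0.0, 'joint_positions': array([ 5.94968146e+01,  7.13358729e+00,  9.46308951e+01, -1.38905196e-03,
        7.83508067e+01, -4.73313318e+00]), 'qvel': array([-0.04633325, -0.00681397,  0.11720746,  0.01839305,  0.19267977,
       -0.01026427]), 'joint_torque': array([ 6.96731404e-04, -4.17585111e+01, -3.59938824e+01,  7.74397468e-02,
        4.91329108e-02, -1.78624728e-04]), 'position': array([0.2823182 , 0.58480442, 0.21341888]), 'tool_rot': array([-1.79884992e+02, -8.15782146e-03,  1.54230221e+02]), 'ft_force': array([-0.34611366, -0.8937766 ,  0.14985746]), 'torque': array([-0.03442109, -0.01581472,  0.01694061]), 'grip_force': 0.0, 'gripper_width': 0.9992369899773285}
top 413.11117826901256 316.16266567034984 200.93165316076468 [[-0.002, 0.993, -0.118, 0.322], [-1.0, 0.0, 0.021, 0.117], [0.021, 0.118, 0.993, 1.314], [0.0, 0.0, 0.0, 1.0]]
side 504.7219137294461 317.9892103841071 192.95528213644357 [[-0.993, 0.075, -0.086, 0.303], [-0.115, -0.631, 0.767, 1.301], [0.003, 0.772, 0.635, 1.148], [0.0, 0.0, 0.0, 1.0]]
```

View pics/top0.png

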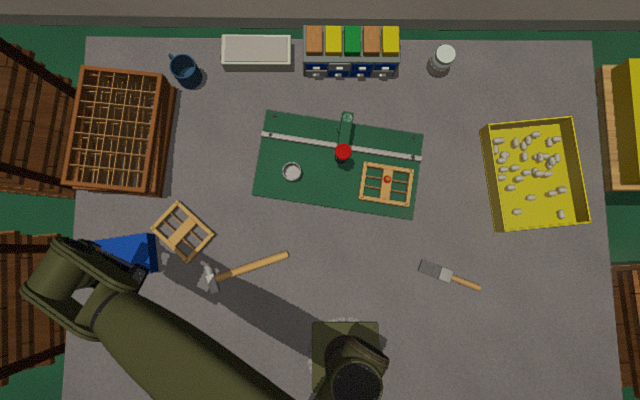

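View pics/side0.png

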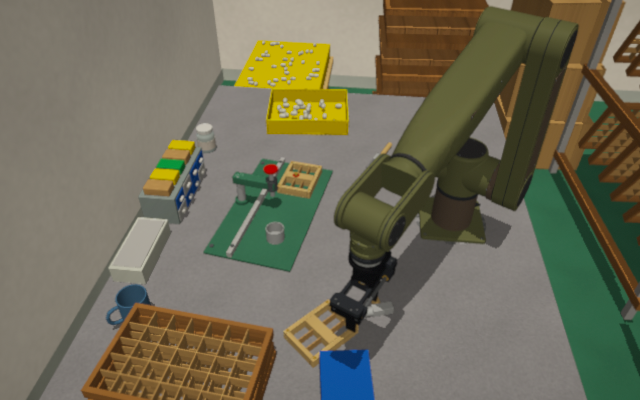

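The top view shows the bed (about 255–423, 110–218), red pad at (343,152), frame at (387,185) with its ring at about (387,180) on the −y side of the arm, and the tin at (292,172). The side view agrees.

```bash
cat >> h.py <<'E'
def measure(im,verbose=True):
    f=im['frame']; hsv=cv2.cvtColor(f,cv2.COLOR_BGR2HSV); out={}
    roi=np.zeros(f.shape[:2],np.uint8); roi[98:230,240:440]=255
    # red blobs
    red=(cv2.inRange(hsv,(0,170,80),(6,255,255))|cv2.inRange(hsv,(174,170,80),(180,255,255)))&roi
    n,l,s,c=cv2.connectedComponentsWithStats(red)
    out['red']=[(c[i].round(1).tolist(),int(s[i][4])) for i in range(1,n) if s[i][4]>8]
    # green bed
    g=cv2.inRange(hsv,(65,90,30),(90,255,255))&roi
    cs=cv2.findContours(g,cv2.RETR_EXTERNAL,cv2.CHAIN_APPROX_NONE)[0]
    b=cv2.convexHull(np.vstack([x for x in cs if len(x)>40]))
    out['bedpx']=cv2.approxPolyDP(b,6,True).reshape(-1,2)
    # wood frame
    w=cv2.inRange(hsv,(10,90,110),(28,255,255))&roi
    cs=cv2.findContours(w,cv2.RETR_EXTERNAL,cv2.CHAIN_APPROX_NONE)[0]
    pts=max(cs,key=cv2.contourArea).reshape(-1,2).astype(float)
    P=onplane(im,pts,0.04)[:,:2]
    out['frame']=cv2.minAreaRect((P*1000).astype(np.float32))
    # fence strip (bright, unsaturated)
    a=cv2.inRange(hsv,(0,0,150),(180,60,255))&roi
    out['mask_f']=a
    return out
E
python3 - <<'E'
from h import *
im=shot('top'); m=measure(im)
for u,a in m['red']: print(u,a,onplane(im,[u],.176)[0].round(4),onplane(im,[u],.04)[0].round(4))
print(m['bedpx'].tolist()); print((onplane(im,m['bedpx'],.01)*1000).round(0)[:,:2].tolist())
print(m['frame'],cv2.boxPoints(m['frame']).round())
c=im['frame'][98:230,240:440]; cv2.imwrite('pics/c1.png',cv2.resize(c,None,fx=4,fy=4,interpolation=cv2.INTER_CUBIC))
E
```

```text
[342.6, 151.1] 215 [0.5988 0.0176 0.176 ] [0.6318 0.0058 0.04  ]
[385.6, 179.8] 16 [ 0.517  -0.1022  0.176 ] [ 0.5402 -0.1284  0.04  ]
[[422, 135], [413, 204], [401, 215], [252, 193], [267, 110]]
[[693.0, -256.0], [467.0, -220.0], [432.0, -181.0], [502.0, 293.0], [775.0, 248.0]]
((528.1656494140625, -128.66436767578125), (161.46514892578125, 121.49734497070312), 80.83845520019531) [[ 455. -199.]
 [ 575. -218.]
 [ 601.  -59.]
 [ 481.  -39.]]
```

View pics/c1.png

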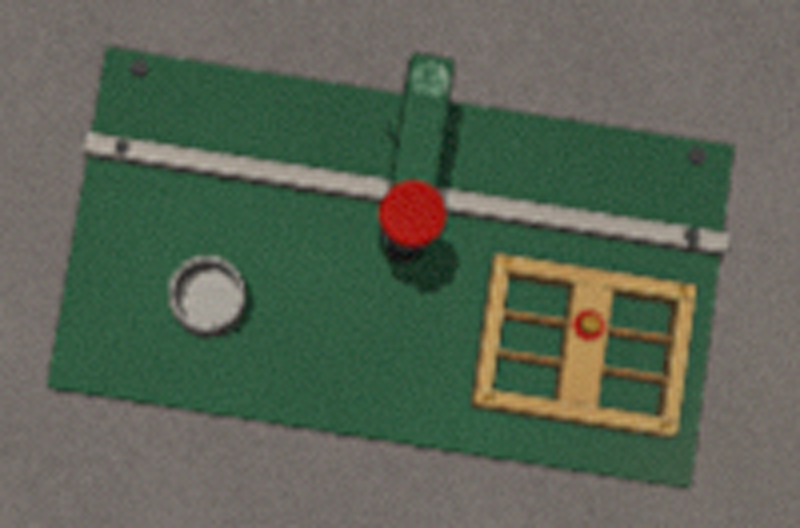

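The crop shows the fence running from (88,145) to (728,240), bed corners at (108,45), (735,146), (690,487), (50,388), the ring at (589,324), and the frame close to parallel with the fence.

```bash
python3 - <<'E'
from h import *
im=shot('top'); m=measure(im)
f=lambda q: np.array(q)/4+[240-.4,98-.4]
B=onplane(im,f([(108,45),(735,146),(690,487),(50,388)]),.01)*1000
print(B.round(1)[:,:2].tolist())
d=B[:2][::-1]; print('yaw edges',[np.degrees(np.arctan2(v[1],v[0])).round(2) for v in (B[0]-B[3],B[1]-B[2])],[np.degrees(np.arctan2(-v[0],v[1])).round(2) for v in (B[0]-B[1],B[3]-B[2])])
print('lens',[np.linalg.norm(B[i]-B[(i+1)%4]).round(1) for i in range(4)])
a=m['mask_f']; n,l,s,c=cv2.connectedComponentsWithStats(a)
fr=[];bk=[]
for i in range(1,n):
    if s[i][4]<60: continue
    print(s[i].tolist(),c[i].round(1))
# fence edge by subpixel vertical gradient
g=im['frame'][:,:,2].astype(float)
for u in list(range(272,330,3))+list(range(358,412,3)):
    v0=98+ (143+(u-240)*4*0.152-13)/4
    col=g[int(v0-7):int(v0+9),u]; dd=np.diff(col); r0=int(v0-7)
    k=dd.argmin(); h=(col[max(0,k-3):k+1].max()+col[k+1:k+5].min())/2
    # crossing
    for j in range(max(0,k-1),min(k+2,len(col)-1)):
        if col[j]>=h>col[j+1]: fr.append((u,r0+j+(col[j]-h)/(col[j]-col[j+1])));break
P=onplane(im,fr,.03)[:,:2]*1000
vx,vy,x0,y0=cv2.fitLine(P.astype(np.float32),cv2.DIST_HUBER,0,.01,.01).ravel()
yaw=np.arctan2(-vx,vy) if vy>0 else np.arctan2(vx,-vy)
n_=np.array([np.cos(yaw),np.sin(yaw)]); res=(P-[x0,y0])@n_
print('fence yaw',np.degrees(yaw),'res',np.abs(res).mean(), 'face dist',n_@[x0,y0])
t=np.array([-n_[1],n_[0]])
tip=onplane(im,[m['red'][0][0]],.176)[0,:2]*1000
print('pad',tip,'in n,t',n_@tip,t@tip,'expected n',n_@[x0,y0]-45)
c0=B[:,:2].mean(0); print('bed centre n,t',n_@c0-12.5,t@c0)
for q in np.array([m['frame'][0],onplane(im,[m['red'][1][0]],.04)[0,:2]*1000, onplane(im,f([(589,324)]),.045)[0,:2]*1000]): print('frame/pin n,t',n_@q,t@q)
print('frame yaw',m['frame'][2]-90)
w=onplane(im,f([(208,295)]),.045)[0]*1000;print('tin',n_@w[:2],t@w[:2])
E
```

```text
[[778.9, 249.7], [696.3, -260.8], [418.1, -215.7], [497.3, 292.4]]
yaw edges [np.float64(-8.62), np.float64(-9.19)] [np.float64(-9.2), np.float64(-8.85)]
lens [np.float64(517.1), np.float64(281.8), np.float64(514.3), np.float64(284.9)]
[272, 134, 65, 13, 212] [304.2 139.9]
[352, 146, 59, 13, 187] [380.4 151.9]
[286, 166, 14, 14, 145] [292.3 172.7]
fence yaw -8.994202 res 0.36190724405919084 face dist 634.5033
pad [598.80674334  17.59837354] in n,t 588.6926768645166 110.99615114301912 expected n 589.5033
bed centre n,t 575.2293627514462 109.62151840095318
frame/pin n,t 541.7818804328854 -44.6831519841071
frame/pin n,t 553.9414192197074 -44.20300592676095
frame/pin n,t 557.0318384035962 -44.88229110881039
frame yaw -9.226570129394531
tin 532.8107974908309 252.49500928692493
```

```bash
cat >> h.py <<'E'
YAW=np.radians(-9.0); N=np.array([np.cos(YAW),np.sin(YAW)]); T=np.array([-N[1],N[0]])
def go(n,t,z,yaw):
    "shift in tool axes (mm) to press-aligned n,t (mm from base origin along press x,y), z mm"
    s=r.state(); p=s['position']*1000; a,b,c=np.radians(s['tool_rot'])
    from scipy.spatial.transform import Rotation as R
    M=R.from_euler('xyz',[a,b,c]).as_matrix()
    w=np.array([*(n*N+t*T),z])
    print('clock',round(s['clock'],2),'pos',p.round(1),'n,t',(N@p[:2]).round(1),(T@p[:2]).round(1),'rot',s['tool_rot'].round(2),'F',s['ft_force'].round(1))
    print('shift',(M.T@(w-p)).round(1),'roll',round(-((yaw-s['tool_rot'][2]+180)%360-180),1))
E
python3 -c "
from h import *
go(445,-44.6,215,171)"
```

```text
clock 0.2 pos [282.4 585.  213.9] n,t 187.4 622.0 rot [-1.7992e+02 -1.0000e-02  1.5423e+02] F [-0.4  0.5 -0.6]
shift [-4.389e+02 -5.639e+02 -5.000e-01] roll -16.8
```

Request:
step_arm:
  increments:
    - {"translation": [-22, -28, 0], "roll": -1}
    - {"translation": [-44, -56, 0], "roll": -3}
    - {"translation": [-68, -87, 0], "roll": -5}
    - {"translation": [-92, -118, 0], "roll": -7}
    - {"translation": [-116, -149, 0], "roll": -9}
    - {"translation": [-140, -180, 0], "roll": -11}
    - {"translation": [-164, -211, 0], "roll": -13}
    - {"translation": [-188, -242, 0], "roll": -15}
    - {"translation": [-212, -273, 0], "roll": -16}
    - {"translation": [-236, -304, 0], "roll": -16.8}
  grip: 95

```text
clock: 1.03
position: [0.3627, 0.2072, 0.2146]
tool_rot: [180.0, 0.0, 171.1]
ft_force: [0.8, 0.2, 0.8]
gripper_width: 1.001
grip_force: 0.0
```

```bash
python3 -c "
from h import *
go(445,-44.6,215,171)"
```

```text
clock 1.03 pos [362.7 207.2 214.6] n,t 325.9 261.4 rot [1.7999e+02 3.0000e-02 1.7112e+02] F [0.8 0.2 0.8]
shift [-118.5 -306.3   -0.4] roll 0.1
```

Request:
step_arm:
  increments:
    - {"translation": [-14, -36, 0], "roll": 0}
    - {"translation": [-28, -72, 0], "roll": 0}
    - {"translation": [-42, -108, 0], "roll": 0}
    - {"translation": [-56, -144, 0], "roll": 0}
    - {"translation": [-70, -180, 0], "roll": 0}
    - {"translation": [-84, -216, 0], "roll": 0}
    - {"translation": [-98, -252, 0], "roll": 0}
    - {"translation": [-110, -285, 0], "roll": 0}
    - {"translation": [-118, -306, 0], "roll": 0}
    - {"translation": [-118, -306, 0], "roll": 0}

```text
clock: 1.87
position: [0.432, -0.1151, 0.2146]
tool_rot: [-179.9, -0.0, 170.7]
ft_force: [0.4, 0.9, -0.2]
gripper_width: 0.999
grip_force: 0.0
```

Request:
step_arm:
  increments:
    - {"translation": [0, 0, 35], "roll": 0}
    - {"translation": [0, 0, 70], "roll": 0}
    - {"translation": [0, 0, 100], "roll": 0}
    - {"translation": [0, 0, 130], "roll": 0}
    - {"translation": [0, 0, 155], "roll": 0}
    - {"translation": [0, 0, 172], "roll": 0}
    - {"translation": [0, 0, 185], "roll": 0}
    - {"translation": [0, 0, 192], "roll": 0}
    - {"translation": [0, 0, 192], "roll": 0}
    - {"translation": [0, 0, 192], "roll": 0}

```text
clock: 2.7
position: [0.4319, -0.1113, 0.0229]
tool_rot: [180.0, -0.0, 171.1]
ft_force: [0.8, 0.3, -0.3]
gripper_width: 0.998
grip_force: 0.0
```

```bash
python3 -c "
from h import *
im=shot('side');cv2.imwrite('pics/s1.png',cv2.resize(im['frame'][120:300,180:400],None,fx=3,fy=3))
go(540,-44.6,22,171)"
```

```text
clock 2.75 pos [ 432.5 -111.7   23.6] n,t 444.7 -42.6 rot [-1.7999e+02  8.0000e-02  1.7105e+02] F [0.6 0.2 0.5]
shift [-95.3  -2.    1.7] roll 0.0
```

View pics/s1.png

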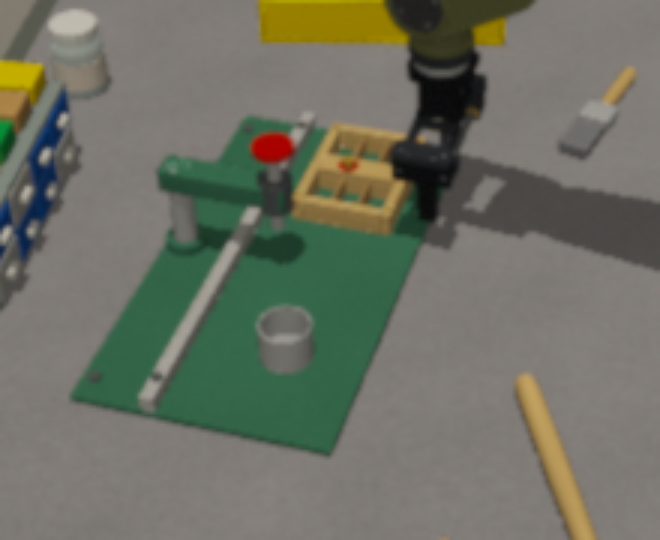

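The crop shows the open fingers standing on the bed's near edge, just clear of the frame's −x side. I'll push towards the fence.

Request:
step_arm:
  increments:
    - {"translation": [-8, 0, 2], "roll": 0}
    - {"translation": [-16, 0, 2], "roll": 0}
    - {"translation": [-22, 0, 2], "roll": 0}
    - {"translation": [-27, 0, 2], "roll": 0}
    - {"translation": [-32, 0, 2], "roll": 0}
    - {"translation": [-37, 0, 2], "roll": 0}
    - {"translation": [-42, 0, 2], "roll": 0}
    - {"translation": [-46, 0, 2], "roll": 0}
    - {"translation": [-50, 0, 2], "roll": 0}
    - {"translation": [-53, 0, 2], "roll": 0}

```text
clock: 3.58
position: [0.4845, -0.12, 0.0205]
tool_rot: [180.0, -0.0, 171.0]
ft_force: [-3.2, -0.0, 2.3]
gripper_width: 0.999
grip_force: 1.7
```

Request:
step_arm:
  increments:
    - {"translation": [-1, 0, 0], "roll": 0}
    - {"translation": [-2, 0, 0], "roll": 0}
    - {"translation": [-3, 0, 0], "roll": 0}

```text
clock: 3.83
position: [0.487, -0.1204, 0.0205]
tool_rot: [180.0, -0.0, 171.0]
ft_force: [-3.5, 0.8, 0.6]
gripper_width: 1.001
grip_force: 1.5
```

Request:
step_arm:
  increments:
    - {"translation": [-1, 0, 0], "roll": 0}
    - {"translation": [-2, 0, 0], "roll": 0}

```text
clock: 4.0
position: [0.489, -0.1207, 0.0205]
tool_rot: [180.0, 0.0, 171.0]
ft_force: [-3.1, 0.8, 0.3]
gripper_width: 0.999
grip_force: 1.2
```

Request:
step_arm:
  increments:
    - {"translation": [-1, 0, 0], "roll": 0}
    - {"translation": [-2, 0, 0], "roll": 0}

```text
clock: 4.17
position: [0.4911, -0.1211, 0.0206]
tool_rot: [180.0, 0.0, 171.0]
ft_force: [-1.9, -0.2, -0.2]
gripper_width: 0.998
grip_force: 1.1
```

```bash
python3 -c "
from h import *
go(540,-44.6,22,171)
im=shot('top','t2.png');m=measure(im)
print(m['red']);u=[m['red'][-1][0]];p=onplane(im,u,.04)[0]*1000;print(p,N@p[:2],T@p[:2])"
```

```text
clock 4.17 pos [ 491.1 -121.1   20.6] n,t 504.0 -42.7 rot [1.8000e+02 1.0000e-02 1.7103e+02] F [-1.9 -0.2 -0.2]
shift [-36.   -1.9  -1.4] roll 0.0
[([342.7, 151.1], 214)]
[631.84925077   5.46258318  40.        ] 623.2156017187654 104.23832924904426
```

Request:
step_arm:
  increments:
    - {"translation": [-1, 0, 0], "roll": 0}
    - {"translation": [-2, 0, 0], "roll": 0}

```text
clock: 4.38
position: [0.4915, -0.1211, 0.0205]
tool_rot: [180.0, -0.3, 171.0]
ft_force: [-10.6, 1.4, 7.7]
gripper_width: 1.001
grip_force: 5.6
```

Request:
step_arm:
  increments:
    - {"translation": [-1, 0, 0], "roll": 0}
    - {"translation": [-1.5, 0, 0], "roll": 0}

```text
clock: 4.55
position: [0.4915, -0.1211, 0.0206]
tool_rot: [180.0, -0.5, 171.0]
ft_force: [-15.7, 3.2, 12.7]
gripper_width: 1.001
grip_force: 7.9
```

Request:
step_arm:
  increments:
    - {"translation": [8, 0, 0], "roll": 0}
    - {"translation": [20, 0, 0], "roll": 0}
    - {"translation": [35, 0, -15], "roll": 0}
    - {"translation": [35, 0, -45], "roll": 0}
    - {"translation": [35, 0, -80], "roll": 0}
    - {"translation": [35, 0, -100], "roll": 5}
    - {"translation": [35, 0, -100], "roll": 12}
    - {"translation": [35, 0, -100], "roll": 19}
    - {"translation": [35, 0, -100], "roll": 26}
    - {"translation": [35, 0, -100], "roll": 33}
  grip: 60

```text
clock: 5.38
position: [0.461, -0.1164, 0.1215]
tool_rot: [179.9, 0.2, 137.7]
ft_force: [-0.2, 0.0, 0.2]
gripper_width: 0.629
grip_force: 0.0
```

```bash
python3 -c "
from h import *
go(574,-158,121,81)"
```

```text
clock 5.38 pos [ 461.  -116.4  121.5] n,t 473.5 -42.9 rot [179.9    0.19 137.68] F [-0.2  0.   0.2]
shift [-147.2  -41.     0.9] roll 56.7
```

Request:
step_arm:
  increments:
    - {"translation": [-16, -4, 0], "roll": 6}
    - {"translation": [-34, -9, 0], "roll": 13}
    - {"translation": [-52, -14, 0], "roll": 20}
    - {"translation": [-70, -19, 0], "roll": 27}
    - {"translation": [-88, -24, 0], "roll": 34}
    - {"translation": [-106, -29, 0], "roll": 41}
    - {"translation": [-124, -34, 0], "roll": 48}
    - {"translation": [-140, -38, 0], "roll": 54}
    - {"translation": [-147, -41, 0], "roll": 56.7}
    - {"translation": [-147, -41, 0], "roll": 56.7}

```text
clock: 6.22
position: [0.5432, -0.2467, 0.1211]
tool_rot: [179.8, 0.1, 81.2]
ft_force: [-0.1, -0.1, 0.1]
gripper_width: 0.63
grip_force: 0.0
```

```bash
python3 -c "
from h import *
go(574,-158,21,81)
im=shot('side','s2.png');m=measure(shot('top','t3.png')); print(m['red'],m['frame'])
print(N@m['frame'][0],T@m['frame'][0])"
```

```text
clock 6.22 pos [ 543.2 -246.7  121.1] n,t 575.1 -158.7 rot [1.7984e+02 6.0000e-02 8.1220e+01] F [-0.1 -0.1  0.1]
shift [  0.8  -1.4 100.1] roll 0.2
[([342.6, 151.0], 216), ([387.4, 169.4], 16)] ((560.8394165039062, -133.7940673828125), (161.37554931640625, 121.88970184326172), 81.12593078613281)
574.8645559836754 -44.41222630054031
```

View pics/s2.png

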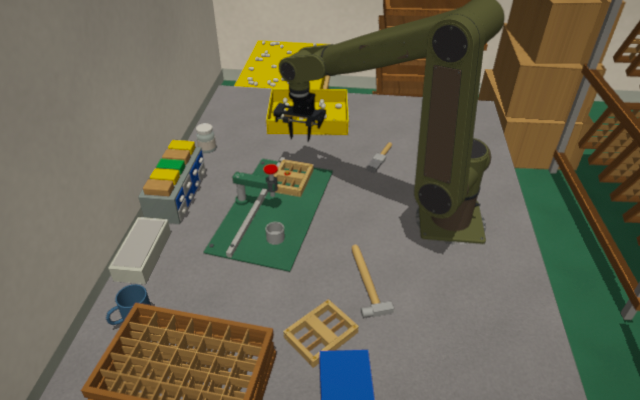

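The side view shows the frame against the fence and the gripper raised beyond its −y end. The measured frame centre is n = 574.9 mm, within 0.5 mm of target, so I'll go down and push along the fence.

Request:
step_arm:
  increments:
    - {"translation": [1, -1, 30], "roll": 0.2}
    - {"translation": [1, -1, 60], "roll": 0.2}
    - {"translation": [1, -1, 80], "roll": 0.2}
    - {"translation": [1, -1, 93], "roll": 0.2}
    - {"translation": [1, -1, 100], "roll": 0.2}
    - {"translation": [1, -1, 100], "roll": 0.2}
    - {"translation": [7, -1, 100], "roll": 0.2}
    - {"translation": [14, -1, 100], "roll": 0.2}
    - {"translation": [20, -1, 100], "roll": 0.2}
    - {"translation": [24, -1, 100], "roll": 0.2}

```text
clock: 7.15
position: [0.5458, -0.2213, 0.0225]
tool_rot: [179.8, 0.1, 81.2]
ft_force: [-0.2, -2.8, 1.9]
gripper_width: 0.629
grip_force: 1.7
```

Request:
step_arm:
  increments:
    - {"translation": [5, 0, 0], "roll": 0}
    - {"translation": [10, 0, 0], "roll": 0}
    - {"translation": [15, 0, 0], "roll": 0}
    - {"translation": [20, 0, 0], "roll": 0}
    - {"translation": [25, 0, 0], "roll": 0}
    - {"translation": [30, 0, 0], "roll": 0}
    - {"translation": [35, 0, 0], "roll": 0}
    - {"translation": [40, 0, 0], "roll": 0}
    - {"translation": [45, 0, 0], "roll": 0}
    - {"translation": [50, 0, 0], "roll": 0}

```text
clock: 7.98
position: [0.5521, -0.1711, 0.0206]
tool_rot: [-180.0, -0.0, 81.1]
ft_force: [-0.0, -4.1, 3.1]
gripper_width: 0.632
grip_force: 2.0
```

```bash
python3 -c "
from h import *
go(574,20,21,81)
m=measure(shot('top','t4.png')); print(m['red'],m['frame'])
print(N@m['frame'][0],T@m['frame'][0])"
```

```text
clock 7.98 pos [ 552.1 -171.1   20.6] n,t 572.1 -82.7 rot [-179.98   -0.     81.13] F [-0.  -4.1  3.1]
shift [102.7   2.1  -0.4] roll 0.1
[([342.6, 151.1], 213), ([369.1, 166.8], 15)] ((568.4987182617188, -71.96806335449219), (146.74949645996094, 121.5060043334961), 80.46300506591797)
572.7578411612212 17.85077579688476
```

Request:
step_arm:
  increments:
    - {"translation": [5, 0, 0], "roll": 0.1}
    - {"translation": [10, 0, 0], "roll": 0.1}
    - {"translation": [15, 0, 0], "roll": 0.1}
    - {"translation": [20, 0, 0], "roll": 0.1}
    - {"translation": [25, 0, 0], "roll": 0.1}
    - {"translation": [30, 0, 0], "roll": 0.1}
    - {"translation": [35, 0, 0], "roll": 0.1}
    - {"translation": [40, 0, 0], "roll": 0.1}
    - {"translation": [45, 0, 0], "roll": 0.1}
    - {"translation": [50, 0, 0], "roll": 0.1}

```text
clock: 8.87
position: [0.5597, -0.1215, 0.0204]
tool_rot: [-180.0, -0.0, 81.0]
ft_force: [0.0, -1.6, -0.1]
gripper_width: 0.634
grip_force: 1.1
```

Request:
step_arm:
  increments:
    - {"translation": [5, 0, 0], "roll": 0}
    - {"translation": [10, 0, 0], "roll": 0}
    - {"translation": [15, 0, 0], "roll": 0}
    - {"translation": [20, 0, 0], "roll": 0}
    - {"translation": [25, 0, 0], "roll": 0}
    - {"translation": [30, 0, 0], "roll": 0}
    - {"translation": [34, 0, 0], "roll": 0}
    - {"translation": [38, 0, 0], "roll": 0}
    - {"translation": [41, 0, 0], "roll": 0}
    - {"translation": [43, 0, 0], "roll": 0}

```text
clock: 9.7
position: [0.5666, -0.0793, 0.0206]
tool_rot: [-180.0, -0.0, 81.0]
ft_force: [-0.5, -1.7, -0.7]
gripper_width: 0.632
grip_force: 0.8
```

```bash
python3 -c "
from h import *
go(574,20,21,81)
im=shot('side');cv2.imwrite('pics/s3.png',cv2.resize(im['frame'][120:300,180:400],None,fx=3,fy=3))
im=shot('top','t4.png');cv2.imwrite('pics/t5.png',cv2.resize(im['frame'][98:230,240:440],None,fx=4,fy=4,interpolation=cv2.INTER_CUBIC))"
```

```text
clock 9.7 pos [566.6 -79.3  20.6] n,t 572.0 10.3 rot [-179.99   -0.     81.05] F [-0.5 -1.7 -0.7]
shift [ 9.7  2.  -0.4] roll 0.0
```

View pics/s3.png

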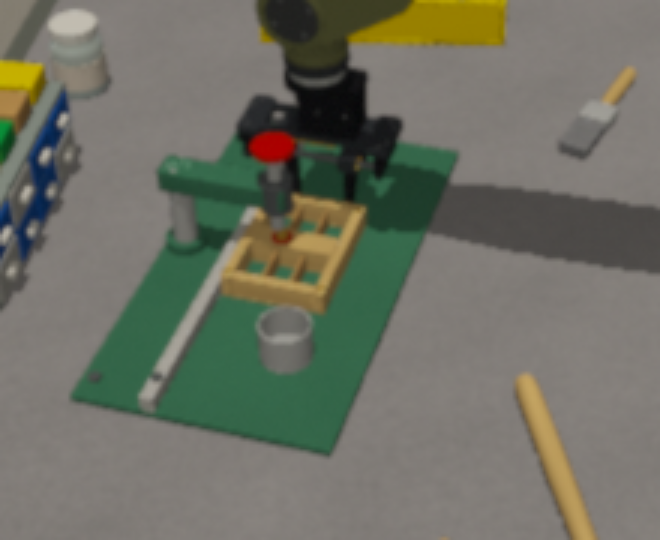

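View pics/t5.png

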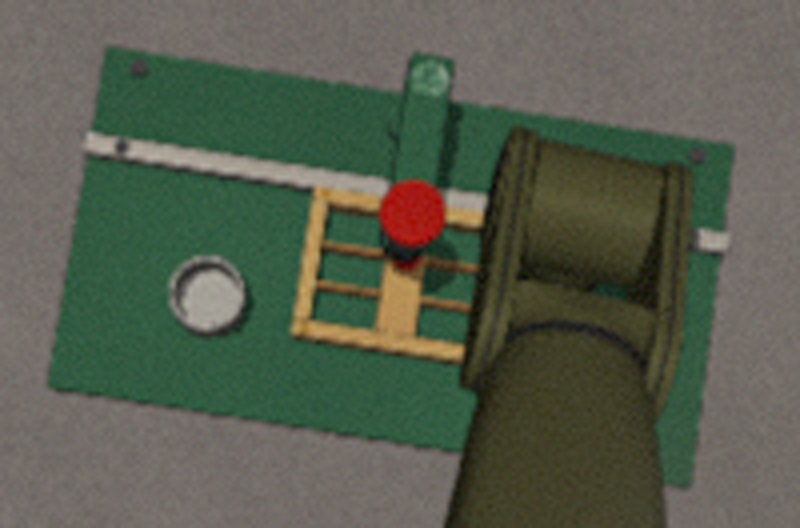

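The side crop shows the ring at (283,236), almost under the tip. The top crop shows the frame's +y end at (318,190)–(293,335), lying along the fence. I'll measure the frame edges.

```bash
cat >> h.py <<'E'
def edges(im):
    hsv=cv2.cvtColor(im['frame'],cv2.COLOR_BGR2HSV)
    w=cv2.inRange(hsv,(10,90,110),(28,255,255)); w[:98]=0;w[230:]=0;w[:,:240]=0;w[:,440:]=0
    ys,xs=np.nonzero(w); P=onplane(im,np.c_[xs,ys],.04)[:,:2]*1000
    n,t=P@N,P@T
    def fit(a,b,lo,hi,sgn):  # extremes of b in bins of a
        A=[];Bv=[]
        for k in np.arange(lo,hi,6):
            s=(a>=k)&(a<k+6)
            if s.sum()>2: A.append(k+3);Bv.append((b[s]*sgn).max()*sgn)
        c=np.polyfit(A,Bv,1); return c[0],np.polyval(c,(lo+hi)/2),len(A)
    tm=t.max()
    print('+y end: slope %.4f t %.1f (%d)'%fit(n,t,525,620,1))
    print('-x side: slope %.4f n %.1f (%d)'%fit(t,n,tm-90,tm-10,-1))
    print('+x side: slope %.4f n %.1f (%d)'%fit(t,n,tm-50,tm-10,1))
E
python3 - <<'E'
from h import *
im=shot('top'); edges(im)
print('ref t3: expect t 35.6, n 514.9'); im['frame']=cv2.imread('pics/t3.png'); edges(im)
s=shot('side'); hsv=cv2.cvtColor(s['frame'],cv2.COLOR_BGR2HSV)
red=cv2.inRange(hsv,(0,150,80),(7,255,255))|cv2.inRange(hsv,(173,150,80),(180,255,255)); red[:150]=0;red[230:]=0;red[:,:250]=0;red[:,310:]=0
nn,l,st,c=cv2.connectedComponentsWithStats(red)
for i in range(1,nn):
    q=onplane(s,[c[i]],.176)[0]*1000;q2=onplane(s,[c[i]],.04)[0]*1000
    print(st[i].tolist(),c[i].round(1),'pad n,t',N@q[:2],T@q[:2],'ring',N@q2[:2],T@q2[:2])
E
```

```text
+y end: slope 0.0012 t 183.6 (16)
-x side: slope 0.0038 n 514.0 (14)
+x side: slope -0.0298 n 631.8 (7)
ref t3: expect t 35.6, n 514.9
+y end: slope -0.0038 t 35.3 (16)
-x side: slope 0.0052 n 515.2 (14)
+x side: slope -0.0063 n 633.1 (7)
[263, 164, 16, 10, 132] [270.4 168.5] pad n,t 590.466722542853 114.83176852997425 ring 659.688521963327 -55.37924468709272
```

```bash
python3 - <<'E'
from h import *
s=shot('side'); big=cv2.resize(s['frame'][158:218,240:310],None,fx=10,fy=10,interpolation=cv2.INTER_CUBIC)
pad=onplane(s,[[270.4,168.5]],.176)[0]; print(N@pad[:2],T@pad[:2])
for z in (.176,.062,.05,.04):
    u=proj(s,[pad[0],pad[1],z])[0]; b=((u-[240,158]+.5)*10).astype(int); print(z,u.round(2),b)
    cv2.circle(big,tuple(int(k) for k in b),3,(255,255,0),-1)
for dt in (-10,10):
    p=np.array([*(pad[:2]+T*dt/1000),.05]);u=proj(s,p)[0];print(dt,u.round(2))
    p=np.array([*(pad[:2]+N*dt/1000),.05]);u=proj(s,p)[0];print('n',dt,u.round(2))
cv2.imwrite('pics/z1.png',big)
im=shot('top')
for px in ([385.6,179.8],[387.4,169.4],[369.1,166.8]):
    q=onplane(im,[px],.04)[0]*1000; print(N@q[:2],T@q[:2])
E
```

```text
0.5904245266142601 0.11481978222504734
0.176 [270.4 168.5] [309 109]
0.062 [272.32 195.72] [328 382]
0.05 [272.51 198.45] [330 409]
0.04 [272.67 200.71] [331 432]
-10 [273.5  196.62]
n -10 [275.31 198.97]
10 [271.51 200.29]
n 10 [269.72 197.93]
553.6488411615667 -42.2827736410123
587.3961161545873 -43.428236166197976
586.5185125847044 14.720521545812971
```

View pics/z1.png

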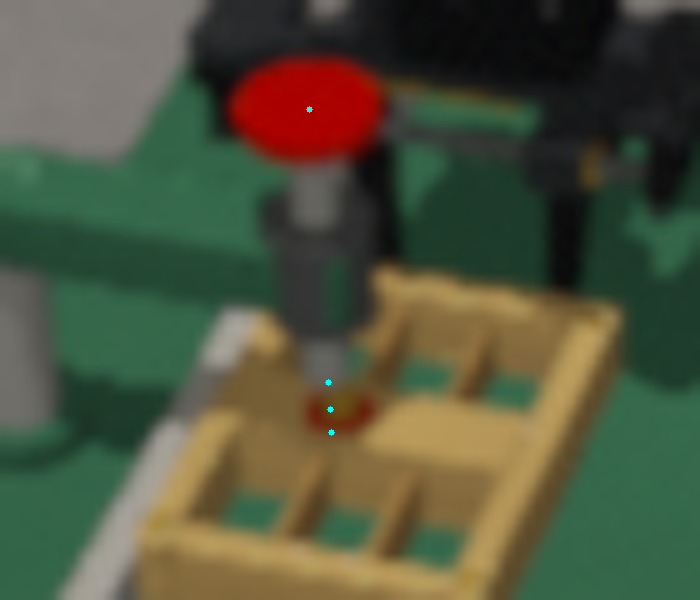

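The zoom shows the ring centred at about (341,411), with the tip axis meeting the frame top at about (328,432). That leaves 8–11 mm to go along the fence. I'll push 8 mm and re-measure.

Request:
step_arm:
  increments:
    - {"translation": [2, 0, 0], "roll": 0}
    - {"translation": [4, 0, 0], "roll": 0}
    - {"translation": [6, 0, 0], "roll": 0}
    - {"translation": [7, 0, 0], "roll": 0}
    - {"translation": [8, 0, 0], "roll": 0}
    - {"translation": [8, 0, 0], "roll": 0}

```text
clock: 10.5
position: [0.5681, -0.0718, 0.0209]
tool_rot: [180.0, 0.0, 81.0]
ft_force: [-0.5, -2.2, 1.0]
gripper_width: 0.634
grip_force: 1.1
```

```bash
python3 - <<'E'
from h import *
go(574,20,21,81); edges(shot('top'))
s=shot('side'); hsv=cv2.cvtColor(s['frame'],cv2.COLOR_BGR2HSV)
red=cv2.inRange(hsv,(0,110,40),(9,255,255))|cv2.inRange(hsv,(172,110,40),(180,255,255))
red=red[190:206,262:284]; ys,xs=np.nonzero(red); print(xs.min()+262,xs.max()+262,ys.min()+190,ys.max()+190, red.astype(bool).astype(int).sum())
print('\n'.join(''.join('#' if v else '.' for v in row) for row in red))
cv2.imwrite('pics/z2.png',cv2.resize(s['frame'][158:218,240:310],None,fx=10,fy=10,interpolation=cv2.INTER_CUBIC))
E
```

```text
clock 10.5 pos [568.1 -71.8  20.9] n,t 572.3 17.9 rot [1.7997e+02 1.0000e-02 8.1040e+01] F [-0.5 -2.2  1. ]
shift [ 2.1  1.7 -0.1] roll 0.0
+y end: slope 0.0033 t 190.6 (16)
-x side: slope 0.0048 n 513.8 (14)
+x side: slope -0.0388 n 631.9 (7)
270 271 200 201 2
......................
......................
......................
......................
......................
......................
......................
......................
......................
......................
........#.............
.........#............
......................
......................
......................
......................
```

View pics/z2.png

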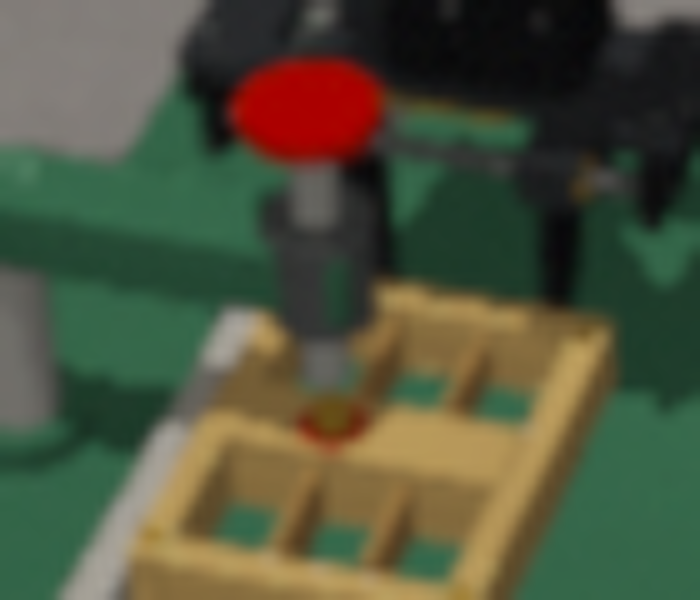

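The pin head now sits at (333,412) under the tip at (324,385), and both cameras agree to about 2 mm. I'll nudge 1 mm more, back off and rise.

Request:
step_arm:
  increments:
    - {"translation": [0.5, 0, 0], "roll": 0}
    - {"translation": [1, 0, 0], "roll": 0}
    - {"translation": [1, 0, 0], "roll": 0}
    - {"translation": [-8, 0, 0], "roll": 0}
    - {"translation": [-24, 0, 0], "roll": 0}
    - {"translation": [-45, 0, 0], "roll": 0}
    - {"translation": [-70, 0, -10], "roll": 0}
    - {"translation": [-95, 0, -30], "roll": 0}
    - {"translation": [-115, 0, -60], "roll": 0}
    - {"translation": [-125, 0, -95], "roll": 0}
  grip: 60

```text
clock: 11.43
position: [0.5459, -0.1964, 0.1139]
tool_rot: [-179.7, -0.1, 80.9]
ft_force: [0.6, 0.1, -0.1]
gripper_width: 0.629
grip_force: 0.0
```

Request:
step_arm:
  increments:
    - {"translation": [-20, -20, -30], "roll": 0}
    - {"translation": [-30, -20, -65], "roll": 0}
    - {"translation": [-30, -20, -95], "roll": 0}
    - {"translation": [-30, -20, -100], "roll": 0}

```text
clock: 11.77
position: [0.5261, -0.2238, 0.2225]
tool_rot: [179.4, 0.1, 80.9]
ft_force: [0.6, 0.3, 0.8]
gripper_width: 0.629
grip_force: 0.0
```

```bash
python3 - <<'E'
from h import *
go(590,111,230,81); im=shot('top','t6.png');edges(im); m=measure(im);f=m['frame'];print(f,N@f[0],T@f[0],m['red'])
shot('side','s6.png')
E
```

```text
clock 11.77 pos [ 526.1 -223.8  222.5] n,t 554.6 -138.7 rot [1.7943e+02 1.2000e-01 8.0950e+01] F [0.6 0.3 0.8]
shift [249.7  35.2  -7.7] roll -0.1
+y end: slope 0.0012 t 191.4 (16)
-x side: slope -0.0040 n 513.8 (14)
+x side: slope 0.0123 n 631.4 (7)
((583.835693359375, 21.493568420410156), (160.7256622314453, 121.37655639648438), 81.19910430908203) 573.2853722766804 112.56097128868906 [([342.6, 151.1], 213)]
```

The clear top view puts the frame about 1.2 mm off the fence, straight to 0.2°, with the pin within 2 mm of the axis. Next is the press.

Request:
step_arm:
  increments:
    - {"translation": [20, 3, -3], "roll": 0}
    - {"translation": [50, 7, -7], "roll": 0}
    - {"translation": [85, 12, -7], "roll": 0}
    - {"translation": [120, 17, -7], "roll": 0}
    - {"translation": [155, 22, -7], "roll": 0}
    - {"translation": [190, 27, -7], "roll": 0}
    - {"translation": [220, 31, -7], "roll": 0}
    - {"translation": [242, 34, -7], "roll": 0}
    - {"translation": [250, 35, -7], "roll": 0}
    - {"translation": [250, 35, -7], "roll": 0}
  grip: 0

```text
clock: 12.7
position: [0.5965, 0.0215, 0.2198]
tool_rot: [-179.7, 0.0, 81.2]
ft_force: [0.4, 0.3, -0.2]
gripper_width: 0.018
grip_force: 0.0
```

Request:
step_arm:
  increments:
    - {"translation": [0, 0, 10], "roll": 0}
    - {"translation": [0, 0, 20], "roll": 0}
    - {"translation": [0, 0, 30], "roll": 0}
    - {"translation": [0, 0, 38], "roll": 0}
    - {"translation": [0, 0, 44], "roll": 0}
    - {"translation": [0, 0, 46], "roll": 0}
    - {"translation": [0, 0, 46], "roll": 0}

```text
clock: 13.28
position: [0.597, 0.019, 0.1761]
tool_rot: [-179.9, 0.0, 81.0]
ft_force: [-0.9, 0.1, 3.1]
gripper_width: 0.003
grip_force: 1.2
```

```bash
python3 - <<'E'
from h import *
go(590,112,156,81)
s=shot('side'); cv2.imwrite('pics/z3.png',cv2.resize(s['frame'][128:218,225:325],None,fx=6,fy=6,interpolation=cv2.INTER_CUBIC))
E
```

```text
clock 13.28 pos [597.   19.  176.1] n,t 586.6 112.2 rot [-1.7991e+02  4.0000e-02  8.1000e+01] F [-0.9  0.1  3.1]
shift [-0.2  3.4 20.1] roll -0.0
```

View pics/z3.png

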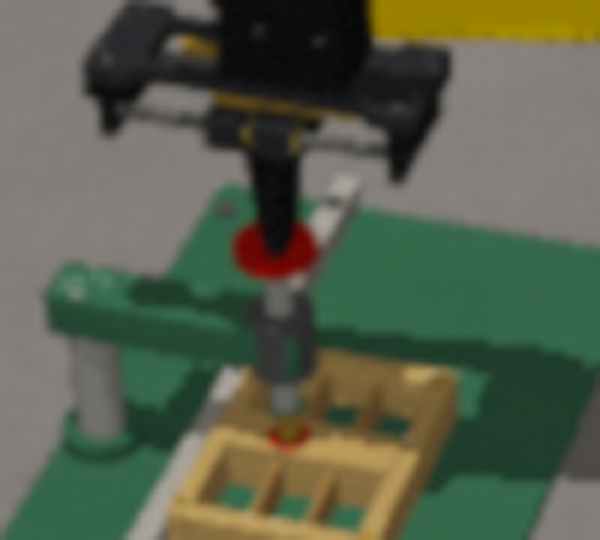

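The closed fingers rest on the pad centre at (275,250), and the pin head at (290,430) is right under the tip at (287,400). I'll press now.

Request:
step_arm:
  increments:
    - {"translation": [0, 0, 3], "roll": 0}
    - {"translation": [0, 0, 6], "roll": 0}
    - {"translation": [0, 0, 9], "roll": 0}
    - {"translation": [0, 0, 12], "roll": 0}
    - {"translation": [0, 0, 15], "roll": 0}
    - {"translation": [0, 0, 17], "roll": 0}
    - {"translation": [0, 0, 19], "roll": 0}
    - {"translation": [0, 0, 20], "roll": 0}
    - {"translation": [0, 0, 20], "roll": 0}

```text
clock: 14.08
position: [0.5982, 0.0195, 0.1585]
tool_rot: [179.9, 0.0, 81.0]
ft_force: [-1.5, -1.5, 8.6]
gripper_width: 0.008
grip_force: 4.4
```

Request:
step_arm:
  increments:
    - {"translation": [0, 0, 0.7], "roll": 0}
    - {"translation": [0, 0, 0.7], "roll": 0}

```text
clock: 14.25
position: [0.5982, 0.0195, 0.158]
tool_rot: [179.9, 0.0, 81.0]
ft_force: [-2.7, -1.1, 9.5]
gripper_width: 0.003
grip_force: 4.8
```

Request:
step_arm:
  increments:
    - {"translation": [0, 0, 1], "roll": 0}
    - {"translation": [0, 0, 2], "roll": 0}
    - {"translation": [0, 0, 2.5], "roll": 0}

```text
clock: 14.5
position: [0.5983, 0.0195, 0.1557]
tool_rot: [179.9, 0.0, 81.0]
ft_force: [-3.6, -0.5, 14.4]
gripper_width: 0.003
grip_force: 7.3
```

Request:
step_arm:
  increments:
    - {"translation": [0, 0, 0.7], "roll": 0}
    - {"translation": [0, 0, 1.2], "roll": 0}

```text
clock: 14.67
position: [0.5983, 0.0195, 0.1557]
tool_rot: [179.9, 0.0, 81.0]
ft_force: [-6.3, -0.5, 17.8]
gripper_width: 0.007
grip_force: 8.6
```

Request:
step_arm:
  increments:
    - {"translation": [0, 0, 1], "roll": 0}
    - {"translation": [0, 0, 1], "roll": 0}
    - {"translation": [0, 0, 1], "roll": 0}

```text
clock: 14.92
position: [0.5983, 0.0195, 0.1557]
tool_rot: [179.9, 0.0, 81.0]
ft_force: [-7.7, -0.6, 18.5]
gripper_width: 0.007
grip_force: 9.4
```

Request:
step_arm:
  increments:
    - {"translation": [0, 0, -4], "roll": 0}
    - {"translation": [0, 0, -9], "roll": 0}
    - {"translation": [0, 0, -14], "roll": 0}
    - {"translation": [0, 0, -19], "roll": 0}
    - {"translation": [0, 0, -25], "roll": 0}
    - {"translation": [0, 0, -32], "roll": 0}
    - {"translation": [0, 0, -45], "roll": 0}
    - {"translation": [-15, 0, -65], "roll": 0}
    - {"translation": [-45, 0, -80], "roll": 0}
    - {"translation": [-80, 0, -90], "roll": 0}

```text
clock: 15.75
position: [0.5852, -0.0588, 0.2433]
tool_rot: [179.9, -0.0, 81.2]
ft_force: [1.0, -0.1, 0.2]
gripper_width: 0.005
grip_force: 0.0
```

Request:
step_arm:
  increments:
    - {"translation": [-30, 0, 0], "roll": 0}
    - {"translation": [-65, 0, 0], "roll": 0}
    - {"translation": [-100, 0, 0], "roll": 0}
    - {"translation": [-130, 0, 0], "roll": 0}
    - {"translation": [-145, 0, 0], "roll": 0}
    - {"translation": [-150, 0, 0], "roll": 0}
    - {"translation": [-150, 0, 0], "roll": 0}

```text
clock: 16.33
position: [0.5613, -0.2079, 0.2411]
tool_rot: [-180.0, -0.0, 80.9]
ft_force: [-0.2, -0.1, -0.3]
gripper_width: 0.004
grip_force: 0.0
```

```bash
python3 - <<'E'
from h import *
go(590,112,156,81)
im=shot('top');edges(im); m=measure(im);f=m['frame'];print(N@f[0],T@f[0],m['red'])
s=shot('side'); cv2.imwrite('pics/z4.png',cv2.resize(s['frame'][158:218,240:310],None,fx=10,fy=10,interpolation=cv2.INTER_CUBIC))
E
```

```text
clock 16.33 pos [ 561.3 -207.9  241.1] n,t 587.0 -117.6 rot [-1.7996e+02 -5.0000e-02  8.0940e+01] F [-0.2 -0.1 -0.3]
shift [229.5   2.9  85.3] roll -0.1
+y end: slope 0.0025 t 191.4 (16)
-x side: slope -0.0049 n 513.8 (14)
+x side: slope 0.0123 n 631.4 (7)
573.2245254025518 112.63847412876231 [([342.7, 151.1], 215)]
```

View pics/z4.png

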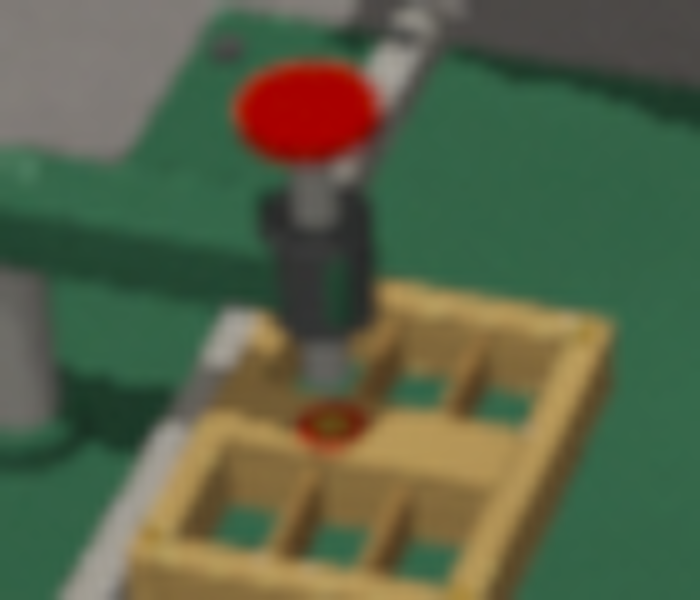

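The pin head is now flush inside the ring at (331,425), the pad is back up at (309,110), and the frame hasn't moved. I'll hand it in.

```bash
python3 -c "
from rig import r
print(r.close_job())"
```

```text
the job is handed in; nothing more can be done
None
```

I handed the job in at about 16 s of robot time; no verdict came back. The pin is driven home to the press's stop, the pad is back up, and by the cameras the frame is about 1 mm off the fence with the pin about 2 mm from the tip's axis.

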